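# Re-pin a tilting pick stand at its steepest setting

### The job

The blue pick bin on the tilting stand lies too flat to reach into: pull the orange-handled detent pin out of the stand, raise the bin to its steepest setting (there is a lift bar at its back), and push the pin back in through both ears and the lowest, green-dotted hole of the three-hole quadrant until its shoulder is fully home. Leave the bottle, the tape roll and the medicine box where they stand.

Things in the scene. Friction and masses are not known exactly. Their poses are not given: they have to be found in the camera images.
- stand: grey stand fixed to the table, base 250 x 270 x 6 mm. Origin: centre of its underside; x from bin front to back, y left, z up. Hinge axis along y at x -100, z 88 mm. On the left two ears on stems: heads x 26 to 74, z 74 to 102 mm, 8 thick, outer face of the outer one y 123, inner face of the inner one y 89; 13.5 mm holes along y at x 40, z 88. The quadrant runs between them, 3 mm room each side.
- ear_hole (a point): mouth of the hole of the outer ear: centre of the hole in the ear's outer face, at (40, 123, 88) mm of the stand; its axes are the stand's. The pin goes in along the stand's -y.
- tray (a joint): tilt in rad of the tray (platform, bin 176 x 156 x 64 mm, lift bar, quadrant) above its lowest setting; its back rises as it grows. Three 13.5 mm quadrant holes, 140 mm from the hinge, meet the ears at 0, 0.209 and 0.419 (steepest); stops at -0.02, 0.52. Friction (1.3 N m; weight 0.5 to 1.1 N m) holds it at any angle; 7 to 11 N raises it; the pin's nose eases it down a little, hardly up.
- top_hole (a point): centre of the quadrant's lowest hole (the one for the steepest setting, with a green dot beside it) in the quadrant's outer face, on the tray. It is in line with ear_hole, 11 mm further in, when the tray is at 0.419.
- lift_bar (a point): middle of the black lift bar at the tray's back, on its axis: round, 14 mm diameter, 150 mm long along the stand's y, on two flat struts 60 mm either side of its middle, 48 mm clear behind the bin's back rim. At joint 0 it is at (146, 0, 135) mm of the stand, 250 mm from the hinge axis. Its axes are the tray's (the stand's when the joint is 0).
- pin: detent pin, 120 mm long, 0.11 to 0.18 kg. Origin: on its axis at the shoulder; +y along the shank to the tip. Shank 12 mm thick, 62 mm long, last 16 tapered to 4; spring balls 38 mm from the shoulder take 10 to 15 N to pull or push through. Orange grip 24 x 24 mm, flat sides facing x and z, y -4 to -55; laid down it rests flat, axis 12 mm up. Starts home, drooping ~3 deg, tip to the stand's -y.
- pin_grip (a point): middle of the pin's orange grip, on the axis, 32 mm behind the shoulder
- pin_tip (a point): nose of the pin's shank, on the axis, 62 mm in front of the shoulder
- sanitiser: clear bottle with green label, 66 mm diameter, 175 mm tall, 0.32 kg, standing; origin: centre of its underside. Leave alone.
- tape_roll: brown roll of tape lying flat, 104 mm outside, 76 mm inside diameter, 48 mm tall; origin: centre of its underside. Leave alone.
- medicine_box: white carton with a blue band, 95 x 60 x 110 mm (x, y, z), standing; origin: centre of its underside. Leave alone.
There are look-alikes about, which are no part of the job. What is shaped like the pin but white is not meant.

How it is judged (in metres and radians):
On the way, in this order (a step that is already met when the one before it is completed fails the run):
1. the pin is pulled right out of the ears (y of pin_tip in the frame of stand above 0.125 m), for 0.1 s.
2. with the pin out, the tray is raised to about its steepest setting (value of joint tray between 0.37 and 0.47 rad and y of pin_tip in the frame of stand above 0.108 m), for 0.2 s.
At the end, for the whole second after the job is handed in: the tray rests at its steepest setting (joint 0.40 to 0.438), the pin is home through both ears and the quadrant's lowest hole (shoulder within 3.5 mm of the outer ear and 6 mm of its hole's centre, axis within 0.12 rad of the hole's) and everything is at rest (value of joint tray between 0.4 and 0.438 rad and y of pin in the frame of stand between 0.119 and 0.1265 m and distance between pin and ear_hole below 0.006 m and angle between the y axis of pin and the y axis of stand, either way round below 0.12 rad and linear speed of pin below 0.02 m/s and velocity of joint tray between -0.05 and 0.05 rad/s); the robot touches nothing.
It fails at once if the bottle is shoved or tipped over (distance of sanitiser from where it was at the start of the episode above 0.025 m or angle between sanitiser's own z axis and vertical above 0.3 rad).
It fails at once if the tape roll is shoved (distance of tape_roll from where it was at the start of the episode above 0.025 m).
It fails at once if the medicine box is shoved or tipped over (distance of medicine_box from where it was at the start of the episode above 0.025 m or angle between medicine_box's own z axis and vertical above 0.3 rad).
It also fails if it takes over 67 s, if anything falls off the work surface, if the arm or the gripper's body presses on something with over 40 N, if the wrist force passes 120 N, or if a joint passes its speed limit or range.

### The arm

A 6-joint arm with a two-finger parallel gripper is mounted at the origin on the work surface. World frame = base frame: x ahead of the robot, y to its left, z up, the work surface at z = 0. Lengths are in m, angles in degrees, forces in N, time in s.
With the tool pointing down it reaches from about 0.4 to 0.825 m from the base axis. Payload 7 kg.
Tool frame: the origin (TCP) lies midway between the tips of the shut fingers; the grasp point (between the pads) lies 19 mm behind it; z points along the fingers, y is the line along which they close (so a half turn about z gives the same grasp; the last joint's range is limited). The gripper opens to 88 mm and grips with 3 to 60 N. Pads are 19 mm wide; open, the fingers measure 130 mm over their backs; the gripper's body (78 mm by 193 mm) begins 47 mm behind the grasp point.
Start: joints at [85.09, 20.546, 0.682, 0, -70.136, -16.507], TCP at [0.246, 0.628, 0.227] pointing down, gripper open.
Joint ranges: [-176.03, 176.03], [-82.01, 121.73], [-58.28, 71.71], [-173.87, 95.51], [-174.79, -0.11], [-173.66, 173.66]. Speed limits (degrees/s): [136.94, 136.94, 172.46, 180, 180, 180].

### API

Orientations are given as [roll, pitch, yaw] about the fixed x, y, z axes, in that order (R = Rz(yaw) Ry(pitch) Rx(roll)).
In Python, from plant import r, eyes, workorder gives the robot as it stands.
- The arm moves only by the tool step_arm, never from a script. Its argument "plan" is a list of rows, each a list of 5 numbers: the shift along the tool's x, y, z each as a share of 25 cm, from -1 to 1, then the turn about the tool's z as a share of 60 degrees, from -1 to 1, then the finger opening in mm, from 0 to 87.6. In form: [[x, y, z, turn, jaw], ...]. A call has 1 to 12 rows; each row is the pose to reach, as a shift and turn from the pose commanded when the call began, along the tool's axes at that moment; what a row does not reach only later rows make up. A row lasts 1/12 s, in which the tool goes at most 41.7 mm and 7.16 degrees, less where a joint would pass 70% of its speed; a pose out of reach is approached as far as the arm can. A call with a number of a shift or a turn outside -1 to 1 is refused whole. A call with a gripper value outside its range is refused whole. The fingers move at their own pace and stop on an object; "newtons" is the grip in N (left out, the last holds). Time passes only in rows, so rows that repeat a pose let the fingers close. It gives the time, the measured TCP pose, the force, the opening and the grip force at its end, in the units of the state.
- r.get_state(): the state, without advancing time (a new reading comes with each control period).
- eyes.capture(name): name is "scene" or "top" or "wrist"; returns the picture (420x560x3 uint8, red, green, blue); there is no depth.
- eyes.camera_model(name): a dict with "fov_y" (degrees; the focal length in pixels is half the picture's height over the tangent of half this angle, whatever the lens; pixels are square), "cx", "cy" (the principal point, pixels), "world_to_cam" (4x4, takes a point from world to camera coordinates); the wrist camera has in their place "hand_eye" (4x4, takes a point from camera to tool coordinates, whose origin is the TCP and whose axes are the flange's). Camera axes: x right, y up, looking along -z (the intrinsics and any distortion apply to the point x, -y, -z); pixel columns grow to the right and rows downward; lengths in m; the calibration is good to about 2 mm. A picture is of the moment at which its call begins: read the wrist's pose just before it. camera_model takes no time and is no camera call.
- workorder.close_job(): hands the job in; it is judged then, once.
The state is a dict: "time_s": time; "joints": joint angles; "qd": joint speeds; "joint_torque": joint torques, N m; "tcp_pos": TCP position; "eef_rot": TCP orientation; "contact_force": force on the tool from outside, world axes, zero at the start; "moment": the same for the moment, N m; "gripper_width": finger opening in m; "gripper_force": force on a finger pad.
Only numpy, scipy, OpenCV 4.12 (cv2) and the standard library are available. Lean on these libraries where they do the work, as an engineer would, in place of code of your own. Each camera call takes 0.05 s, during which the arm holds its last target. There are 200 camera calls.

## Working session

There is one attempt and no reset: what is moved stays moved. The work goes in short steps, Python scripts to look and compute and a tool call to move; the robot and the scene stay as the last step left them, time stands still between calls to the robot, and variables do not carry over. Pictures are saved under pics/ and viewed, at most 10 in all, crops included, and the job is handed in when it is done.

Besides the shell and the picture viewer there is one more tool, called after "Call:" as a command line: name --pt "numbers of a row" for each row, then --argument value for the rest. step_arm: Moves the arm, as the interface text tells. Its arguments: {"type":"object","properties":{"plan":{"type":"array"},"newtons":{"type":"number"}},"required":["plan"]}

```bash
ls && mkdir -p pics
python3 - <<'E'
from plant import r, eyes, workorder
import cv2,numpy as np
s=r.get_state();print(s)
a=[eyes.capture(n) for n in("scene","top")]
for n,i in zip(("scene","top"),a):
    cv2.imwrite(f"pics/{n}0.png",i[:,:,::-1]); m=eyes.camera_model(n); print(n,m)
cm=eyes.camera_model("wrist");print(cm)
E
```

```text
pics
{'time_s': 0.0, 'joints': array([ 8.50889399e+01,  2.05909906e+01,  6.33583533e-01, -2.16512411e-02,
       -7.01344958e+01, -1.65086671e+01]), 'qd': array([ 0.10051908,  0.0494172 ,  0.04800504, -0.02462797, -0.08426088,
       -0.07134301]), 'joint_torque': array([-2.74924656e-03, -5.82707191e+01,  2.93053919e+01,  6.99676126e+00,
        7.12816996e-03, -1.78567143e-04]), 'tcp_pos': array([0.24632613, 0.62792497, 0.22562143]), 'eef_rot': array([ 1.79906101e+02, -6.60343981e-03, -2.14270955e+01]), 'contact_force': array([0.22161269, 0.87760038, 0.25081287]), 'moment': array([0.04945512, 0.00595563, 0.04045568]), 'gripper_force': 0.0, 'gripper_width': 0.08730515016864832}
scene {'fov_y': 56.50130316991341, 'cx': 276.4508682309417, 'cy': 202.30805453402579, 'world_to_cam': array([[-0.55244516,  0.83354128, -0.00364333,  0.32761058],
       [-0.56645629, -0.37221587,  0.73524324,  0.22975294],
       [ 0.61149949,  0.40824535,  0.67779356, -1.23772105],
       [ 0.        ,  0.        ,  0.        ,  1.        ]])}
top {'fov_y': 50.02411140835788, 'cx': 275.2765383598492, 'cy': 218.90466434690993, 'world_to_cam': array([[-0.02785962, -0.99922993, -0.02762948, -0.00779405],
       [ 0.98407308, -0.03227068,  0.17481072, -0.5938271 ],
       [-0.17556772, -0.02231927,  0.98421432, -1.03705107],
       [ 0.        ,  0.        ,  0.        ,  1.        ]])}
{'fov_y': 59.06206367499745, 'cx': 282.4579079024327, 'cy': 211.8212480557904, 'hand_eye': array([[ 3.39518819e-04,  9.53081990e-01,  3.02712083e-01,
         8.14496448e-02],
       [ 9.99999869e-01, -4.39404028e-04,  2.61863649e-04,
        -1.95605426e-05],
       [ 3.82590436e-04,  3.02711954e-01, -9.53082014e-01,
        -1.58648623e-01],
       [ 0.00000000e+00,  0.00000000e+00,  0.00000000e+00,
         1.00000000e+00]])}
```

View pics/scene0.png

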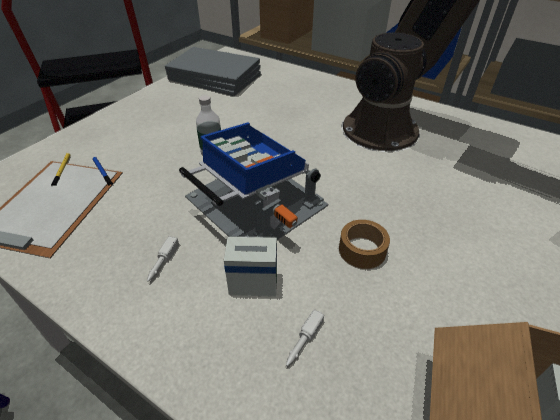

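View pics/top0.png

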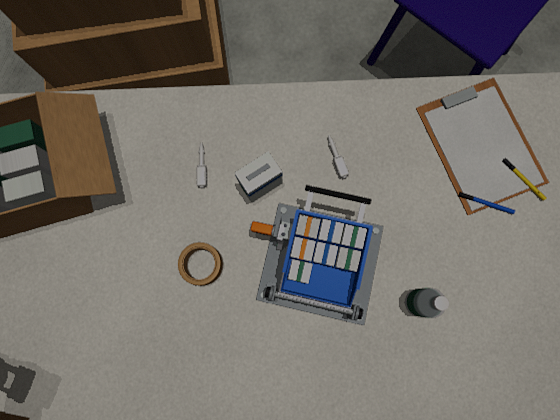

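The pin is the orange grip at (261,229) in top and (286,215) in scene, sticking out of the stand's left ears. The white look-alikes at (202,165) and (338,158) in top are loose on the table and not meant. The black lift bar runs from (306,187) to (370,201) in top. I'll confirm on one enlarged crop.

Run:
```python
import cv2,numpy as np
a=cv2.imread("pics/top0.png")[175:335,235:395];b=cv2.imread("pics/scene0.png")[115:255,170:340]
a=cv2.resize(a,(480,480),interpolation=cv2.INTER_CUBIC)
cv2.imwrite("pics/crop1.png",cv2.resize(cv2.imread("pics/top0.png")[180:330,240:390],(600,600),interpolation=cv2.INTER_CUBIC))
```

```text
(no output)
```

View pics/crop1.png

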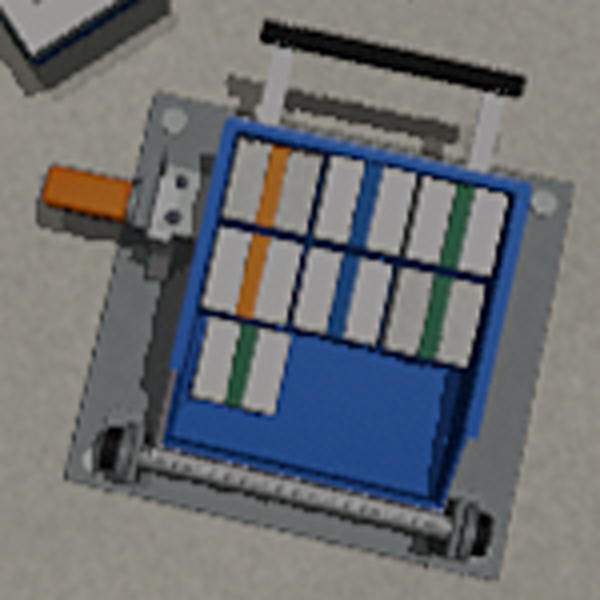

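The orange-gripped pin (crop (87,193), i.e. top (261.6,228)) sits in the ears. The base corners are clear at crop (158,93), (573,183), (497,580), (65,478), and the bar runs (265,32) to (522,85).

```bash
cat > h.py <<'E'
import numpy as np,cv2
from plant import r,eyes,workorder
from scipy.spatial.transform import Rotation as R
def tool():
    s=r.get_state();return R.from_euler('xyz',s['eef_rot'],degrees=True).as_matrix(),s['tcp_pos']
def ray(name,uv,pose=None):
    m=eyes.camera_model(name);f=210/np.tan(np.radians(m['fov_y'])/2)
    uv=np.atleast_2d(uv).astype(float)
    d=np.c_[(uv[:,0]-m['cx'])/f,-(uv[:,1]-m['cy'])/f,-np.ones(len(uv))]
    if name=='wrist':
        T,p=pose;H=m['hand_eye'];return T@H[:3,3]+p,(T@H[:3,:3]@d.T).T
    W=m['world_to_cam'];return -W[:3,:3].T@W[:3,3],d@W[:3,:3]
def proj(name,P,pose=None):
    m=eyes.camera_model(name);f=210/np.tan(np.radians(m['fov_y'])/2);P=np.atleast_2d(P)
    if name=='wrist':
        T,p=pose;H=m['hand_eye'];c=((P-p)@T-H[:3,3])@H[:3,:3]
    else: W=m['world_to_cam'];c=P@W[:3,:3].T+W[:3,3]
    return np.c_[m['cx']+f*c[:,0]/-c[:,2],m['cy']-f*c[:,1]/-c[:,2]]
def onz(name,uv,z,pose=None):
    o,d=ray(name,uv,pose);return o+d*((z-o[2])/d[:,2])[:,None]
def tri(*rays):
    A=0;b=0
    for o,d in rays:
        d=d/np.linalg.norm(d);M=np.eye(3)-np.outer(d,d);A=A+M;b=b+M@o
    return np.linalg.solve(A,b)
def fit(stand,world):   # planar yaw + shift
    a=stand[:,:2];b=world[:,:2];ac=a-a.mean(0);bc=b-b.mean(0)
    y=np.arctan2((ac[:,0]*bc[:,1]-ac[:,1]*bc[:,0]).sum(),(ac*bc).sum())
    Q=np.array([[np.cos(y),-np.sin(y)],[np.sin(y),np.cos(y)]])
    t=b.mean(0)-Q@a.mean(0);return np.degrees(y),t,b-(a@Q.T+t)
E
python3 - <<'E'
from h import *
c=lambda p:240+np.array(p)[:,0]/4-.375,
def px(p):p=np.array(p);return np.c_[240+p[:,0]/4-.4,180+p[:,1]/4-.4]
w=onz('top',px([(158,93),(573,183),(497,580),(65,478)]),.006)
s=np.array([(125,135,6),(125,-135,6),(-125,-135,6),(-125,135,6)])/1000
y,t,res=fit(s,w);print(y,t,res)
wb=onz('top',px([(265,32),(522,85)]),.139);print('bar',wb,wb.mean(0))
Rz=R.from_euler('z',y,degrees=True).as_matrix()
S=lambda p:Rz@(np.array(p)/1000)+np.r_[t,0]
bp=S((146,0,135));print('bar pred',bp,'ear',S((40,123,88)),'grip',S((40,155,86)))
gs=[]
for n in('scene','top'):
    im=cv2.imread(f'pics/{n}0.png');h=cv2.cvtColor(im,cv2.COLOR_BGR2HSV)
    m=cv2.inRange(h,(5,170,90),(16,255,255));k,l,st,ce=cv2.connectedComponentsWithStats(m)
    for i in range(1,k):
        if st[i,4]>60:print(n,st[i],ce[i],proj(n,S((40,155,86))))
for n,q in(('bottle','top'),):pass
print('box',onz('top',[(259,171)],.11),'tape',onz('top',[(200,264)],.048),'bottle',onz('top',[(441,303)],.175))
for p in[(40,123,88),(146,0,135)]:print(proj('scene',S(p)),proj('top',S(p)))
E
```

```text
-14.636723655918807 [ 0.48964247 -0.1328758 ] [[-0.00205814 -0.00175885]
 [-0.00010107  0.00177409]
 [ 0.00130927  0.00090688]
 [ 0.00084994 -0.00092212]]
bar [[ 0.64701664 -0.09845293  0.139     ]
 [ 0.61173033 -0.24001643  0.139     ]] [ 0.62937348 -0.16923468  0.139     ]
bar pred [ 0.63090439 -0.16976848  0.135     ] ear [ 0.55942518 -0.02397505  0.088     ] grip [0.56751125 0.00698646 0.086     ]
scene [275 205  22  17 189] [285.52910053 213.1005291 ] [[285.68579116 216.95383059]]
top [495  85  53 102 232] [521.42672414 135.52155172] [[261.1764468  227.69373667]]
top [304 216   9  20  75] [307.50666667 225.66666667] [[261.1764468  227.69373667]]
top [251 222  22  13 198] [261.22222222 227.68686869] [[261.1764468  227.69373667]]
top [299 239   8  20  75] [302.4        248.38666667] [[261.1764468  227.69373667]]
box [[0.69787409 0.00775408 0.11      ]] tape [[0.49019366 0.1578673  0.048     ]] bottle [[ 0.38493269 -0.36394437  0.175     ]]
[[275.64409018 208.55157128]] [[274.48026841 230.56586013]]
[[199.7074657 185.9064256]] [[337.83399532 193.9296971 ]]
```

Run:
```python
import cv2
cv2.imwrite("pics/crop2.png",cv2.resize(cv2.imread("pics/scene0.png")[110:250,170:335],(792,672)[:2] and (700,594),interpolation=cv2.INTER_CUBIC))
```

```text
(no output)
```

View pics/crop2.png

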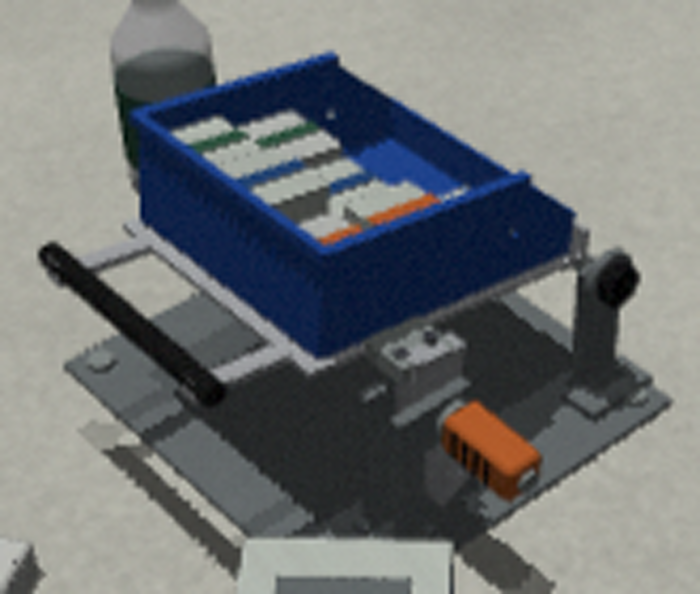

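Run:
```python
from h import *
Rz=R.from_euler('z',-14.637,degrees=True).as_matrix();t=np.r_[.48964,-.13288,0]
T=lambda u:(240+u[0]/4-.4,180+u[1]/4-.4); S=lambda u:(170+u[0]/4.243-.4,110+u[1]/4.243-.4)
def one(a,b):
    oa,da=ray('top',T(a));ob,db=ray('scene',S(b));p=tri((oa,da[0]),(ob,db[0]))
    print((Rz.T@(p-t)*1000).round(1), proj('top',p)-T(a))
one((228,120),(325,250));one((530,185),(138,112)) # rim back L,R
one((265,32),(215,392));one((522,85),(45,255))  #bar ends
```

```text
[ 79.4  80.7 193.2] [[ 0.20081774 -0.14593517]]
[ 79.1 -79.1 192.5] [[-0.45069481  0.37042102]]
[144.3  72.9 137.3] [[ 0.12346639 -0.09752104]]
[146.9 -73.9 136. ] [[ 0.3869555  -0.34132298]]
```

```bash
cat >> h.py <<'E'
YAW=-14.637;RZ=R.from_euler('z',YAW,degrees=True).as_matrix();T0=np.r_[.48964,-.13288,0]
def W(p): return RZ@(np.array(p)/1000.)+T0      # stand mm -> world m
def ST(w): return RZ.T@(np.array(w)-T0)*1000
def go(p,yaw):  # shares to stand point p (mm) and world yaw
    T,q=tool();s=r.get_state();d=T.T@(W(p)-q);dy=(yaw-s['eef_rot'][2]+180)%360-180
    print('t',round(s['time_s'],2),'TCPst',ST(q).round(1),'rot',s['eef_rot'].round(1),'F',s['contact_force'].round(1),'w',round(s['gripper_width']*1000,1),'shares',(d/.25).round(3),'turn',round(-dy/60,3),'rows',round(np.linalg.norm(d)/.0417,1),'j6',s['joints'][5].round(0))
E
python3 -c "
from h import *
go((40,157,250),-104.64)"
```

```text
t 0.1 TCPst [-427.7  674.7  225.7] rot [179.9  -0.  -21.4] F [-0.3 -0.1  1. ] w 87.4 shares [ 2.102  1.835 -0.094] turn 1.387 rows 16.7 j6 -17.0
```

Call:
step_arm --pt "1 0.873 -0.1 1 60" --pt "1 0.873 -0.1 1 60" --pt "1 0.873 -0.1 1 60" --pt "1 0.873 -0.1 1 60" --pt "1 0.873 -0.1 1 60" --pt "1 0.873 -0.1 1 60" --pt "1 0.873 -0.1 1 60" --pt "1 0.873 -0.1 1 60" --pt "1 0.873 -0.1 1 60" --newtons 50

```text
time_s: 0.85
tcp_pos: [0.4012, 0.3287, 0.2524]
eef_rot: [-180.0, -0.0, -82.0]
contact_force: [-0.1, -0.3, 0.3]
gripper_width: 0.06
gripper_force: 0.0
```

```bash
python3 -c "
from h import *
go((40,157,250),-104.64)"
```

```text
t 0.85 TCPst [-202.3  424.2  252.4] rot [-180.   -0.  -82.] F [-0.1 -0.3  0.3] w 60.0 shares [ 1.359 -0.484  0.01 ] turn 0.377 rows 8.6 j6 -53.0
```

Call:
step_arm --pt "1 -0.356 0 0.377 50" --pt "1 -0.356 0 0.377 50" --pt "1 -0.356 0 0.377 50" --pt "1 -0.356 0 0.377 50" --pt "1 -0.356 0 0.377 50" --pt "1 -0.356 0 0.377 50" --pt "1 -0.356 0 0.377 50" --pt "1 -0.356 0 0.377 50"

```text
time_s: 1.52
tcp_pos: [0.5257, 0.0968, 0.251]
eef_rot: [180.0, -0.1, -104.3]
contact_force: [0.1, 1.2, -0.5]
gripper_width: 0.05
gripper_force: 0.0
```

```bash
python3 -c "
from h import *
go((40,157,200),-104.64)"
```

```text
t 1.52 TCPst [-23.1 231.4 251. ] rot [ 1.800e+02 -1.000e-01 -1.043e+02] F [ 0.1  1.2 -0.5] w 50.0 shares [ 0.299 -0.251  0.204] turn 0.006 rows 2.6 j6 -46.0
```

Call:
step_arm --pt "0.299 -0.251 0.2 0.006 50" --pt "0.299 -0.251 0.2 0.006 50" --pt "0.299 -0.251 0.2 0.006 50" --pt "0.299 -0.251 0.2 0.006 50" --pt "0.299 -0.251 0.2 0.006 50"

```text
time_s: 1.93
tcp_pos: [0.5671, 0.0114, 0.2002]
eef_rot: [179.9, -0.1, -104.5]
contact_force: [-0.7, 0.0, 0.8]
gripper_width: 0.0498
gripper_force: 0.0
```

Run:
```python
from h import *
p=tool();a=eyes.capture('wrist');b=eyes.capture('scene')
print(r.get_state()['joints'].round(1))
cv2.imwrite('pics/w1.png',np.hstack([a,b])[:,:,::-1][:,:]);cv2.imwrite('pics/w1.png',cv2.resize(np.hstack([a,b[:,100:400]]),(800,391))[:,:,::-1])
go((40,157,67),-104.64)
h=cv2.cvtColor(a,cv2.COLOR_RGB2HSV);m=cv2.inRange(h,(5,170,90),(16,255,255));k,l,st,ce=cv2.connectedComponentsWithStats(m)
for i in range(1,k):
    if st[i,4]>200:print(st[i],ce[i],ST(onz('wrist',[ce[i]],.098,p)[0]))
print('pred',proj('wrist',W((40,155,98)),p))
```

```text
[ 21.   11.5 -15.2  -0.  -63.3 -35.4]
t 2.03 TCPst [ 38.6 160.7 201.8] rot [-180.     0.  -104.4] F [-0.9  0.7  0.8] w 50.0 shares [ 0.015 -0.006  0.539] turn 0.004 rows 3.2 j6 -35.0
[267 172  29  29 765] [281.19738562 185.6248366 ] [ 38.23873992 139.92813194  98.        ]
pred [[278.77084932 205.62308674]]
```

View pics/w1.png

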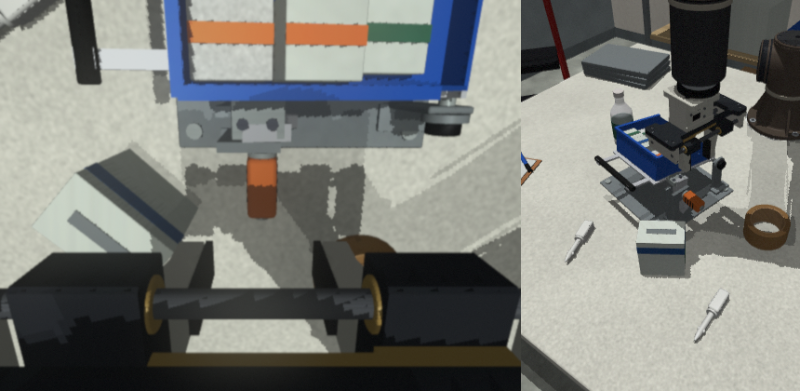

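The wrist view shows the orange grip at about (281,199), 1–2 mm from prediction. The body's long side is along tool y, and both fingers straddle the grip. Descending and closing.

Call:
step_arm --pt "0.015 -0.004 0.535 0.004 50" --pt "0.015 -0.004 0.535 0.004 50" --pt "0.015 -0.004 0.535 0.004 50" --pt "0.015 -0.004 0.535 0.004 50" --pt "0.015 -0.004 0.535 0.004 50" --pt "0.015 -0.004 0.535 0.004 15" --pt "0.015 -0.004 0.535 0.004 15" --pt "0.015 -0.004 0.535 0.004 15" --pt "0.015 -0.004 0.535 0.004 15" --pt "0.015 -0.004 0.535 0.004 15" --pt "0.015 -0.004 0.535 0.004 15"

```text
time_s: 2.95
tcp_pos: [0.5682, 0.0088, 0.0693]
eef_rot: [-179.9, 0.1, -104.6]
contact_force: [-2.7, 2.6, 6.9]
gripper_width: 0.0237
gripper_force: 49.9
```

```bash
python3 -c "
from h import *
go((40,247,68),-104.64)"
```

```text
t 2.95 TCPst [ 40.2 156.9  69.3] rot [-1.799e+02  1.000e-01 -1.046e+02] F [-2.7  2.6  6.9] w 23.7 shares [-0.36   0.001  0.006] turn 0.0 rows 2.2 j6 -35.0
```

Call:
step_arm --pt "-0.04 0 0 0 15" --pt "-0.08 0 0 0 15" --pt "-0.12 0 0 0 15" --pt "-0.16 0 0 0 15" --pt "-0.2 0 0 0 15" --pt "-0.25 0 0 0 15" --pt "-0.3 0 0 0 15" --pt "-0.36 0 0 0 15" --pt "-0.36 0 0 0 15" --pt "-0.36 0 0 0 15"

```text
time_s: 3.78
tcp_pos: [0.5907, 0.0969, 0.0676]
eef_rot: [180.0, 0.0, -104.5]
contact_force: [-1.4, 0.4, -1.9]
gripper_width: 0.0234
gripper_force: 49.8
```

Run:
```python
from h import *
p=tool();a=eyes.capture('wrist');b=eyes.capture('scene')
cv2.imwrite('pics/w2.png',cv2.resize(np.hstack([a,b[80:320,120:440].repeat(1,0)]) if 0 else np.hstack([a,cv2.resize(b[100:310,150:350],(400,420))]),(800,350))[:,:,::-1])
go((40,300,30),-104.64)
```

```text
t 3.88 TCPst [ 39.5 246.7  67.6] rot [ 180.    -0.  -104.6] F [ 0.1  0.4 -1.6] w 23.5 shares [-0.213 -0.002  0.15 ] turn 0.0 rows 1.6 j6 -43.0
```

View pics/w2.png

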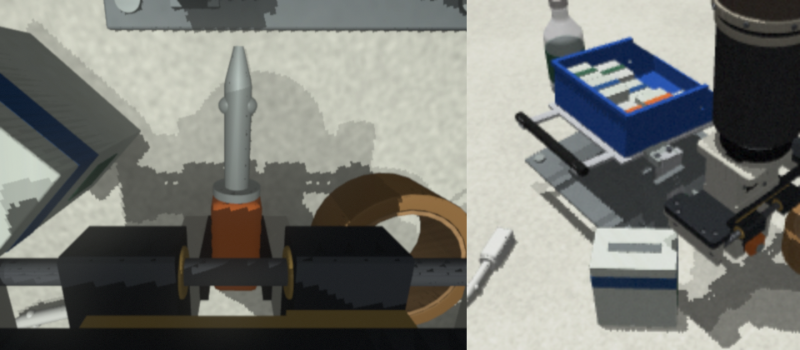

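Pin is out, held straight (tip at wrist (238,48), grip between the pads). Laying it on clear table at stand (45,300), away from box and tape.

Call:
step_arm --pt "-0.213 -0.022 0 0 15" --pt "-0.213 -0.022 0 0 15" --pt "-0.213 -0.022 0.12 0 15" --pt "-0.213 -0.022 0.2 0 15" --pt "-0.213 -0.022 0.24 0 15" --pt "-0.213 -0.022 0.256 0 15" --pt "-0.213 -0.022 0.256 0 15" --pt "-0.213 -0.022 0.256 0 15" --pt "-0.213 -0.022 0.256 0 30" --pt "-0.213 -0.022 0.256 0 50" --pt "-0.213 -0.022 0.256 0 50" --pt "-0.213 -0.022 0.256 0 50"

```text
time_s: 4.88
tcp_pos: [0.6096, 0.1458, 0.0047]
eef_rot: [-179.9, 0.1, -104.6]
contact_force: [0.4, 0.3, -0.4]
gripper_width: 0.0444
gripper_force: 0.0
```

Call:
step_arm --pt "0 0 -0.2 0 50" --pt "0 0 -0.4 0 50" --pt "0 0 -0.6 0 50" --pt "0 0 -0.8 0 40" --pt "0 0 -0.9 0 40" --pt "0 0 -0.9 0 40" --pt "0 0 -0.9 0 40"

```text
time_s: 5.47
tcp_pos: [0.6116, 0.1463, 0.2356]
eef_rot: [-179.5, 0.4, -104.6]
contact_force: [0.3, 0.6, -0.3]
gripper_width: 0.0403
gripper_force: 0.0
```

Run:
```python
from h import *
p=tool();a=eyes.capture('wrist')
cv2.imwrite('pics/w3.png',a[:,:,::-1])
h=cv2.cvtColor(a,cv2.COLOR_RGB2HSV);m=cv2.inRange(h,(3,150,50),(16,255,255));k,l,st,ce=cv2.connectedComponentsWithStats(m)
for i in range(1,k):
    if st[i,4]>200:
        q=np.argwhere(l==i)[:,::-1].astype(np.float32);x=cv2.minAreaRect(q);print(st[i],x,ST(onz('wrist',[x[0]],.022,p)[0]))
go((146,0,260),-104.64)
```

```text
[275 149  22  34 700] ((285.5, 165.5), (33.0, 21.0), 90.0) [ 45.17776949 289.17918927  22.        ]
t 5.52 TCPst [ 46.2 300.4 232.4] rot [-179.7    0.2 -104.6] F [ 0.1 -0.1 -1.1] w 40.2 shares [ 1.201 -0.399 -0.114] turn 0.0 rows 7.6 j6 -46.0
```

Call:
step_arm --pt "1 -0.399 -0.06 0 40" --pt "1 -0.399 -0.06 0 40" --pt "1 -0.399 -0.06 0 40" --pt "1 -0.399 -0.06 0 40" --pt "1 -0.399 -0.06 0 40" --pt "1 -0.399 -0.06 0 40" --pt "1 -0.399 -0.06 0 40"

```text
time_s: 6.1
tcp_pos: [0.6418, -0.1257, 0.2426]
eef_rot: [179.9, -0.1, -104.8]
contact_force: [0.7, 1.3, 0.0]
gripper_width: 0.0396
gripper_force: 0.0
```

Call:
step_arm --pt "0.2 0 0 0 40" --pt "0.2 0 0 0 40" --pt "0.2 0 0 0 40" --pt "0.2 0 0 0 40"

```text
time_s: 6.43
tcp_pos: [0.6291, -0.1705, 0.2426]
eef_rot: [179.9, -0.0, -104.7]
contact_force: [0.0, 0.6, 0.7]
gripper_width: 0.0403
gripper_force: 0.0
```

Run:
```python
from h import *
p=tool();a=eyes.capture('wrist');b=eyes.capture('scene')
cv2.imwrite('pics/w4.png',np.hstack([a,cv2.resize(b[60:270,130:350],(440,420))])[:,:,::-1][:, 200:1000])
go((146,0,131),-104.64)
print(proj('wrist',[W((146,y,135)) for y in(0,-75,-60)],p).round(0))
```

```text
t 6.53 TCPst [144.7   0.3 243.2] rot [ 179.9   -0.  -104.6] F [-0.2  0.6  1.3] w 40.2 shares [ 0.001 -0.006  0.449] turn 0.0 rows 2.7 j6 -17.0
[[279. 210.]
 [278. 107.]
 [278. 129.]]
```

View pics/w4.png

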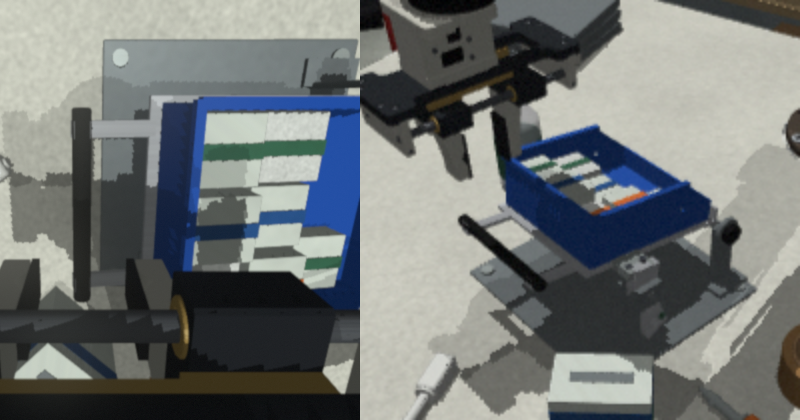

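Bar at wrist col ~282 (predicted 279), centred between the fingers. Descending to a tip grasp so the body stays above the rim.

Call:
step_arm --pt "0 0 0.15 0 40" --pt "0 0 0.3 0 40" --pt "0 0 0.38 0 40" --pt "0 0 0.41 0 40" --pt "0 0 0.43 0 40" --pt "0 0 0.445 0 40" --pt "0 0 0.445 0 40"

```text
time_s: 7.12
tcp_pos: [0.6306, -0.1695, 0.1333]
eef_rot: [-179.9, 0.0, -104.6]
contact_force: [-0.5, -0.3, -0.6]
gripper_width: 0.04
gripper_force: 0.0
```

```bash
python3 -c "
from h import *
go((146,0,131),-104.64)"
```

```text
t 7.12 TCPst [145.6   0.2 133.3] rot [-179.9    0.  -104.6] F [-0.5 -0.3 -0.6] w 40.0 shares [ 0.001 -0.001  0.009] turn 0.001 rows 0.1 j6 -17.0
```

No contact. Going 4 mm lower, then closing.

Call:
step_arm --pt "0 0 0.016 0 40" --pt "0 0 0.016 0 40" --pt "0 0 0.016 0 8" --pt "0 0 0.016 0 8" --pt "0 0 0.016 0 8" --pt "0 0 0.016 0 8" --pt "0 0 0.016 0 8" --pt "0 0 0.016 0 8"

```text
time_s: 7.78
tcp_pos: [0.6299, -0.17, 0.1288]
eef_rot: [-180.0, 0.0, -104.6]
contact_force: [0.3, -1.0, 1.4]
gripper_width: 0.0128
gripper_force: 50.0
```

```bash
python3 -c "
from h import *
go((146,0,131),-104.64)
import math
z0=ST(tool()[1])
for k in range(1,11):
    a=math.atan2(47,246);b=a+.0419*k;R_=250
    d=(R_*(math.cos(b)-math.cos(a)),R_*(math.sin(b)-math.sin(a)));print(k,'y',round(-d[0]/250,3),'z',round(-d[1]/250,3))
"
```

```text
t 7.78 TCPst [145.1  -0.4 128.8] rot [-180.     0.  -104.6] F [ 0.3 -1.   1.4] w 12.8 shares [-0.002 -0.004 -0.009] turn -0.0 rows 0.1 j6 -17.0
1 y 0.009 z -0.041
2 y 0.019 z -0.082
3 y 0.031 z -0.122
4 y 0.045 z -0.161
5 y 0.061 z -0.2
6 y 0.078 z -0.238
7 y 0.096 z -0.276
8 y 0.116 z -0.313
9 y 0.138 z -0.348
10 y 0.161 z -0.383
```

Call:
step_arm --pt "0 0.009 -0.041 0 8" --pt "0 0.019 -0.082 0 8" --pt "0 0.031 -0.122 0 8" --pt "0 0.045 -0.161 0 8" --pt "0 0.061 -0.2 0 8" --pt "0 0.078 -0.238 0 8" --pt "0 0.096 -0.276 0 8" --pt "0 0.116 -0.313 0 8" --pt "0 0.138 -0.348 0 8" --pt "0 0.161 -0.383 0 8" --pt "0 0.161 -0.383 0 8" --pt "0 0.161 -0.383 0 8"

```text
time_s: 8.78
tcp_pos: [0.5921, -0.16, 0.2255]
eef_rot: [-179.8, 0.0, -104.6]
contact_force: [3.1, -2.4, 3.4]
gripper_width: 0.0125
gripper_force: 50.0
```

Run:
```python
from h import *
go((105.2,0,225),-104.64)
a=eyes.capture('wrist');b=eyes.capture('scene')
cv2.imwrite('pics/w5.png',np.hstack([a,cv2.resize(b[60:270,130:350],(440,420))])[:,:,::-1][:, 200:1000])
```

```text
t 8.78 TCPst [105.9  -0.3 225.5] rot [-179.8    0.  -104.6] F [ 3.1 -2.4  3.4] w 12.5 shares [-0.001  0.003  0.002] turn 0.0 rows 0.0 j6 -18.0
```

View pics/w5.png

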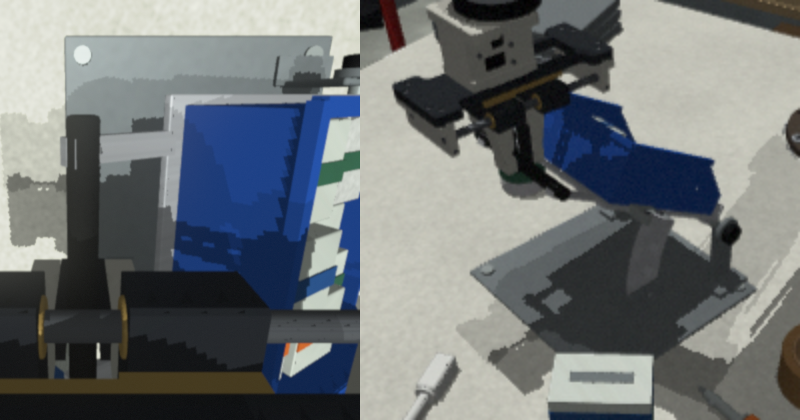

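Tray raised (bar held, three-hole quadrant visible in scene). Release, back up and measure the bar.

Call:
step_arm --pt "0 0 0 0 30" --pt "0 0 0 0 30" --pt "0 0 0 0 30" --pt "0 0 -0.12 0 30" --pt "0 0 -0.28 0 30" --pt "0 0 -0.44 0 30" --pt "-0.16 0 -0.44 0 30" --pt "-0.32 0 -0.44 0 30" --pt "-0.48 0 -0.44 0 30" --pt "-0.64 0 -0.44 0 30" --pt "-0.8 0 -0.44 0 30"

```text
time_s: 9.8
tcp_pos: [0.6407, 0.0355, 0.3335]
eef_rot: [179.9, -0.0, -104.7]
contact_force: [1.0, 0.2, -0.6]
gripper_width: 0.0301
gripper_force: 0.0
```

```bash
cat > bar.py <<'E'
from h import *
from scipy.optimize import least_squares
im={n:eyes.capture(n) for n in('scene','top')}
for n in im: cv2.imwrite(f'pics/{n}_now.png',im[n][:,:,::-1])
def bar(im,n,th):
    b=10.83/57.2958+th;c=[W((-100+250*np.cos(b),y,88+250*np.sin(b))) for y in(-75,75)]
    u=proj(n,c);g=im.max(2);mask=np.zeros(g.shape,np.uint8);cv2.line(mask,tuple(u[0].round().astype(int).tolist()),tuple(u[1].round().astype(int).tolist()),255,13)
    m=((g<45)&(mask>0)).astype(np.uint8);k,l,st,ce=cv2.connectedComponentsWithStats(m);i=1+st[1:,4].argmax();return ce[i],st[i,4],u
P={n:[] for n in im}
import sys
for n in im:
    for lab,I,th in(('start',cv2.imread(f'pics/{n}0.png')[:,:,::-1],0),('now',im[n],.419)):
        ce,a,u=bar(I,n,th);print(n,lab,ce,a,'pred mid',u.mean(0));P[n].append(ce)
for k in(0,1):
    p=ST(tri(*[(lambda o,d:(o,d[0]))(*ray(n,P[n][k])) for n in im]));print(p,'theta',np.arctan2(p[2]-88,p[0]+100)-.189,'r',np.hypot(p[2]-88,p[0]+100))
E
python3 bar.py; python3 -c "
from h import *
go((45,297,235),75.36)"
```

```text
scene start [205.75826972 190.67684478] 393 pred mid [200.87071733 186.66592722]
scene now [210.85301205 142.48674699] 415 pred mid [211.40291233 141.47365856]
top start [337.68154762 194.35119048] 336 pred mid [337.95468451 194.16006894]
top now [338.76341463 202.0804878 ] 410 pred mid [339.11625174 202.29783839]
[142.6877313    3.58003034 123.20037779] theta -0.04496057141624324 r 245.2272446520261
[105.71230666   0.63254122 227.11782948] theta 0.4056241916946122 r 248.3371168185119
t 9.9 TCPst [103.5 204.4 332. ] rot [ 1.798e+02 -1.000e-01 -1.044e+02] F [ 0.8 -1.1 -0.6] w 29.7 shares [-0.372  0.231  0.389] turn -2.996 rows 3.5 j6 -35.0
```

```bash
cat > prof.py <<'E'
from h import *
from scipy.ndimage import map_coordinates
def run(I,n,th):
    g=I.astype(float).mean(2);b=.1888+th
    C=lambda y,t:proj(n,W((-100+250*np.cos(.1888+t),y,88+250*np.sin(.1888+t))))[0]
    out=[]
    for y in range(-52,53,4):
        c=C(y,th);v=C(y,th+.01)-c;a=C(y+1,th)-c;nrm=np.array([-a[1],a[0]])/np.linalg.norm(a);nrm*=np.sign(nrm@v)
        s=np.arange(-8,8.01,.25);p=map_coordinates(g,[c[1]+s*nrm[1],c[0]+s*nrm[0]],order=1)
        d=np.gradient(p);i=d[s<3].argmin() if 0 else None
        k=p.argmin();lo=k-d[max(0,k-20):k][::-1].argmin()-1;hi=k+d[k:k+20].argmax()
        out.append((s[lo],s[hi],(s[lo]+s[hi])/2/((v@nrm)/.01)))
    o=np.array(out);print(n,th,'edges',np.median(o[:,0]),np.median(o[:,1]),'dtheta med',np.median(o[:,2]).round(4),'iqr',np.percentile(o[:,2],[25,75]).round(4),'expected halfwidth',np.linalg.norm(C(0,th+.028)-C(0,th)).round(2))
import sys
for n in('scene','top'):
    run(cv2.imread(f'pics/{n}0.png'),n,0.);run(cv2.imread(f'pics/{n}_now.png'),n,.419)
E
python3 prof.py
```

```text
scene 0.0 edges -2.75 3.5 dtheta med 0.0049 iqr [0.004  0.0065] expected halfwidth 2.77
scene 0.419 edges -4.25 0.25 dtheta med -0.023 iqr [-0.026  -0.0084] expected halfwidth 3.44
top 0.0 edges -3.0 2.5 dtheta med -0.0406 iqr [-0.0408 -0.0204] expected halfwidth 0.23
top 0.419 edges -3.0 2.75 dtheta med -0.0054 iqr [-0.0054 -0.0027] expected halfwidth 1.34
```

Edge profiles put the tray around 0.405–0.41, slightly low. I'll regrasp the bar, deeper now that the rim has dropped relative to it, and nudge it up about 0.015 rad.

Call:
step_arm --pt "0.16 -0.008 0 0 35" --pt "0.32 -0.008 0 0 35" --pt "0.48 -0.008 0 0 35" --pt "0.64 -0.008 0 0 35" --pt "0.81 -0.008 0 0 35" --pt "0.81 -0.008 0.1 0 35" --pt "0.81 -0.008 0.26 0 35" --pt "0.81 -0.008 0.38 0 35" --pt "0.81 -0.008 0.45 0 35" --pt "0.81 -0.008 0.465 0 35" --pt "0.81 -0.008 0.465 0 35"

```text
time_s: 10.82
tcp_pos: [0.5909, -0.1628, 0.2164]
eef_rot: [179.8, -0.1, -104.7]
contact_force: [0.4, 0.4, 0.3]
gripper_width: 0.0349
gripper_force: 0.0
```

```bash
python3 -c "
from h import *
go((106,0,216),-104.64)"
```

```text
t 10.82 TCPst [105.6  -3.4 216.4] rot [ 1.798e+02 -1.000e-01 -1.047e+02] F [0.4 0.4 0.3] w 34.9 shares [-0.013 -0.002  0.002] turn -0.0 rows 0.1 j6 -17.0
```

Call:
step_arm --pt "0 0 0 0 8" --pt "0 0 0 0 8" --pt "0 0 0 0 8" --pt "0 0 0 0 8" --pt "0 0 0 0 8" --pt "0 0.004 -0.006 0 8" --pt "0 0.008 -0.012 0 8" --pt "0 0.008 -0.012 0 8" --pt "0 0.008 -0.012 0 8" --pt "0 0.008 -0.012 0 8"

```text
time_s: 11.65
tcp_pos: [0.5907, -0.162, 0.221]
eef_rot: [-180.0, 0.0, -104.6]
contact_force: [4.3, -0.5, -6.0]
gripper_width: 0.0128
gripper_force: 50.0
```

```bash
python3 -c "
from h import *
go((106,0,216),-104.64)"
```

```text
t 11.65 TCPst [105.2  -2.7 221. ] rot [-180.     0.  -104.6] F [ 4.3 -0.5 -6. ] w 12.8 shares [-0.011 -0.003  0.02 ] turn 0.0 rows 0.1 j6 -18.0
```

Call:
step_arm --pt "0 0 0 0 30" --pt "0 0 0 0 30" --pt "0 0 0 0 30" --pt "0 0 -0.12 0 30" --pt "0 0 -0.28 0 30" --pt "0 0 -0.46 0 30" --pt "-0.16 0 -0.46 0 30" --pt "-0.32 0 -0.46 0 30" --pt "-0.48 0 -0.46 0 30" --pt "-0.64 0 -0.46 0 30" --pt "-0.8 0 -0.46 0 30" --pt "-0.8 0 -0.46 0 30"

```text
time_s: 12.65
tcp_pos: [0.6415, 0.0369, 0.3353]
eef_rot: [179.9, 0.0, -104.4]
contact_force: [-0.1, -0.6, -0.1]
gripper_width: 0.03
gripper_force: 0.0
```

```bash
python3 bar.py; python3 prof.py;python3 -c "
from h import *
go((45,297,235),75.36)"
```

```text
scene start [205.75826972 190.67684478] 393 pred mid [200.87071733 186.66592722]
scene now [210.70117647 141.63294118] 425 pred mid [211.40291233 141.47365856]
top start [337.68154762 194.35119048] 336 pred mid [337.95468451 194.16006894]
top now [338.95781638 202.43920596] 403 pred mid [339.11625174 202.29783839]
[142.6877313    3.58003034 123.20037779] theta -0.04496057141624324 r 245.2272446520261
[ 1.05024661e+02 -2.47504158e-02  2.28465140e+02] theta 0.41166492187821563 r 248.5267941677682
scene 0.0 edges -2.75 3.5 dtheta med 0.0049 iqr [0.004  0.0065] expected halfwidth 2.77
scene 0.419 edges -3.25 0.5 dtheta med -0.0168 iqr [-0.0203 -0.0011] expected halfwidth 3.44
top 0.0 edges -3.0 2.5 dtheta med -0.0406 iqr [-0.0408 -0.0204] expected halfwidth 0.23
top 0.419 edges -2.75 3.0 dtheta med 0.0027 iqr [0.0013 0.0054] expected halfwidth 1.34
t 12.75 TCPst [104.2 198.6 335.8] rot [ 179.9   -0.  -104.5] F [ 0.  -0.8 -0.1] w 29.8 shares [-0.395  0.235  0.403] turn -2.997 rows 3.7 j6 -35.0
```

Tray now reads about 0.417–0.42. Returning to the pin with the hand turned half around.

Call:
step_arm --pt "-0.395 0.235 0.2 -1 50" --pt "-0.395 0.235 0.2 -1 50" --pt "-0.395 0.235 0.2 -1 50" --pt "-0.395 0.235 0.2 -1 50" --pt "-0.395 0.235 0.2 -1 50" --pt "-0.395 0.235 0.2 -1 50" --pt "-0.395 0.235 0.2 -1 50" --pt "-0.395 0.235 0.2 -1 50" --pt "-0.395 0.235 0.2 -1 50"

```text
time_s: 13.5
tcp_pos: [0.6087, 0.1404, 0.2866]
eef_rot: [180.0, -0.0, -44.3]
contact_force: [-0.2, 0.4, 0.1]
gripper_width: 0.0496
gripper_force: 0.0
```

Call:
step_arm --pt "0 0 0.1 -1 50" --pt "0 0 0.2 -1 50" --pt "0 0 0.2 -1 50" --pt "0 0 0.2 -1 50" --pt "0 0 0.2 -1 50" --pt "0 0 0.2 -1 50" --pt "0 0 0.2 -1 50" --pt "0 0 0.2 -1 50" --pt "0 0 0.2 -1 50"

```text
time_s: 14.25
tcp_pos: [0.6088, 0.1402, 0.2366]
eef_rot: [180.0, -0.0, 15.7]
contact_force: [-0.9, 0.1, -0.4]
gripper_width: 0.05
gripper_force: 0.0
```

Call:
step_arm --pt "0 0 0 -1 50" --pt "0 0 0 -1 50" --pt "0 0 0 -1 50" --pt "0 0 0 -1 50" --pt "0 0 0 -1 50" --pt "0 0 0 -1 50" --pt "0 0 0 -1 50" --pt "0 0 0 -1 50" --pt "0 0 0 -1 50" --pt "0 0 0 -1 50"

```text
time_s: 15.08
tcp_pos: [0.6088, 0.1404, 0.2366]
eef_rot: [180.0, 0.0, 75.4]
contact_force: [0.5, -0.6, -0.3]
gripper_width: 0.0498
gripper_force: 0.0
```

Run:
```python
from h import *
p=tool();a=eyes.capture('wrist')
cv2.imwrite('pics/w6.png',a[:,:,::-1])
h=cv2.cvtColor(a,cv2.COLOR_RGB2HSV);m=cv2.inRange(h,(3,130,40),(18,255,255));k,l,st,ce=cv2.connectedComponentsWithStats(m)
for i in range(1,k):
    if st[i,4]>200:
        q=np.argwhere(l==i)[:,::-1].astype(np.float32);x=cv2.minAreaRect(q);c=cv2.boxPoints(x);print(st[i],x,ST(onz('wrist',[x[0]],.023,p)[0]),[ST(v).round(1) for v in onz('wrist',c,.023,p)])
go((45,297,235),75.36)
```

```text
[ 271  151   23   49 1009] ((282.09637451171875, 175.22341918945312), (21.431909561157227, 48.067447662353516), 1.6846843957901) [ 45.05321657 298.08797119  23.        ] [array([ 33.2, 272.9,  23. ]), array([ 35. , 322.9,  23. ]), array([ 56.5, 322.3,  23. ]), array([ 55.5, 272.3,  23. ])]
t 15.13 TCPst [ 46.2 294.6 236.5] rot [180.    0.   75.2] F [0.3 0.8 0.2] w 49.9 shares [ 0.009 -0.005  0.006] turn -0.002 rows 0.1 j6 134.0
```

View pics/w6.png

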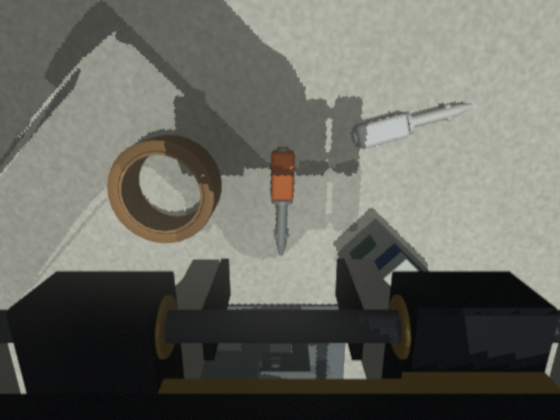

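The pin lies flat at wrist (282,176), shank toward the stand (tip at (281,253)). The white look-alike is at (415,120). Descend and grip.

Call:
step_arm --pt "0.022 -0.005 0.16 0 50" --pt "0.022 -0.005 0.32 0 50" --pt "0.022 -0.005 0.48 0 50" --pt "0.022 -0.005 0.64 0 50" --pt "0.022 -0.005 0.76 0 50" --pt "0.022 -0.005 0.86 0 50" --pt "0.022 -0.005 0.91 0 50" --pt "0.022 -0.005 0.932 0 50" --pt "0.022 -0.005 0.932 0 50" --pt "0.022 -0.005 0.932 0 50"

```text
time_s: 15.97
tcp_pos: [0.6097, 0.1473, 0.0039]
eef_rot: [180.0, -0.0, 75.3]
contact_force: [-0.3, -0.3, 0.6]
gripper_width: 0.0499
gripper_force: 0.0
```

Call:
step_arm --pt "0 0 0 0 15" --pt "0 0 0 0 15" --pt "0 0 0 0 15" --pt "0 0 0 0 15" --pt "0 0 0 0 15" --pt "0 0 0 0 15"

```text
time_s: 16.47
tcp_pos: [0.6095, 0.1476, 0.0037]
eef_rot: [180.0, -0.0, 75.4]
contact_force: [-0.1, 0.0, 4.1]
gripper_width: 0.0235
gripper_force: 50.0
```

```bash
python3 -c "
from h import *
go((45,300,79),75.36)"
```

```text
t 16.47 TCPst [ 45.1 301.7   3.7] rot [180.   -0.   75.4] F [-0.1  0.   4.1] w 23.5 shares [-0.006 -0.    -0.301] turn 0.0 rows 1.8 j6 134.0
```

Call:
step_arm --pt "0 0 -0.1 0 15" --pt "0 -0.01 -0.2 0 15" --pt "0 -0.02 -0.304 0 15" --pt "-0.1 -0.02 -0.304 0 15" --pt "-0.2 -0.02 -0.304 0 15" --pt "-0.291 -0.02 -0.304 0 15" --pt "-0.291 -0.02 -0.304 0 15" --pt "-0.291 -0.02 -0.304 0 15" --pt "-0.291 -0.02 -0.304 0 15"

```text
time_s: 17.22
tcp_pos: [0.586, 0.0783, 0.079]
eef_rot: [180.0, -0.0, 75.3]
contact_force: [-0.8, -0.6, -1.4]
gripper_width: 0.0237
gripper_force: 50.0
```

Run:
```python
from h import *
go((40,157,79.7),75.36)
p=tool();a=eyes.capture('wrist');b=eyes.capture('scene')
go((40,157,79.7),75.36)
cv2.imwrite('pics/w7.png',np.hstack([cv2.resize(a[150:350,180:380],(400,400)),cv2.resize(b[130:230,220:320],(400,400),interpolation=cv2.INTER_CUBIC)])[:,:,::-1])
print('wrist crop px (2x): tip,shoulder,earhole mouth top')
f=lambda P:((proj('wrist',P,p)-[180,150])*2).round(0)
y=ST(p[1])
print(f([W((y[0],y[1]-33.7-62,88)),W((y[0],y[1]-33.7,88)),W((40,123,88)),W((26,123,102)),W((74,123,102))]))
g=lambda P:((proj('scene',P)-[220,130])*4).round(0)
print(g([W((y[0],y[1]-33.7-62,88)),W((y[0],y[1]-33.7,88)),W((40,123,88)),W((26,123,102)),W((74,123,102))]))
```

```text
t 17.22 TCPst [ 39.8 228.6  79. ] rot [180.   -0.   75.3] F [-0.8 -0.6 -1.4] w 23.7 shares [-0.287  0.001 -0.003] turn -0.0 rows 1.7 j6 139.0
t 17.32 TCPst [ 39.8 229.2  78.9] rot [-180.    -0.    75.4] F [-0.1 -0.1 -2.1] w 23.9 shares [-0.289  0.001 -0.003] turn 0.0 rows 1.7 j6 139.0
wrist crop px (2x): tip,shoulder,earhole mouth top
[[208. 594.]
 [209. 397.]
 [209. 622.]
 [153. 674.]
 [345. 674.]]
[[235. 324.]
 [316. 385.]
 [223. 314.]
 [242. 283.]
 [174. 325.]]
```

View pics/w7.png

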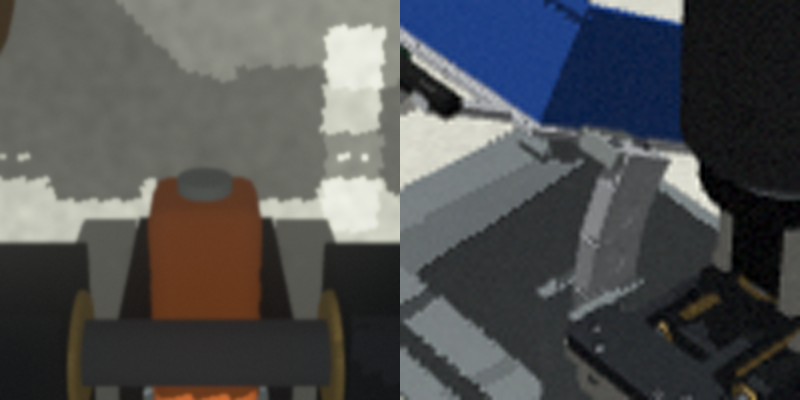

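The grip is centred in the jaws (wrist crop (204,270)) and the ear lies straight ahead. Inserting in stages, watching force.

Call:
step_arm --pt "-0.03 0.001 -0.003 0 15" --pt "-0.06 0.001 -0.003 0 15" --pt "-0.08 0.001 -0.003 0 15" --pt "-0.1 0.001 -0.003 0 15" --pt "-0.12 0.001 -0.003 0 15" --pt "-0.12 0.001 -0.003 0 15"

```text
time_s: 17.82
tcp_pos: [0.5781, 0.0489, 0.0798]
eef_rot: [-180.0, -0.1, 75.3]
contact_force: [-2.3, 5.6, -0.9]
gripper_width: 0.0236
gripper_force: 50.0
```

```bash
python3 -c "
from h import *
go((40,157,79.7),75.36);s=r.get_state();print('Fst',RZ.T@s['contact_force'],s['moment'])"
```

```text
t 17.82 TCPst [ 39.7 198.3  79.8] rot [-1.80e+02 -1.00e-01  7.53e+01] F [-2.3  5.6 -0.9] w 23.6 shares [-0.165  0.001  0.   ] turn -0.001 rows 1.0 j6 141.0
Fst [-3.63026966  4.86407165 -0.88893346] [ 1.80451547  0.66168251 -0.22025186]
```

Call:
step_arm --pt "-0.015 -0.003 0 0 15" --pt "-0.03 -0.003 0 0 15" --pt "-0.045 -0.003 0 0 15" --pt "-0.06 -0.003 0 0 15" --pt "-0.06 -0.003 0 0 15"

```text
time_s: 18.23
tcp_pos: [0.5737, 0.0343, 0.0797]
eef_rot: [-180.0, 0.0, 75.3]
contact_force: [0.0, -0.3, -1.9]
gripper_width: 0.0237
gripper_force: 50.0
```

```bash
python3 -c "
from h import *
go((40,157,79.7),75.36);s=r.get_state();print('Fst',RZ.T@s['contact_force'],s['moment'])"
```

```text
t 18.23 TCPst [ 39.  183.   79.7] rot [-180.     0.    75.3] F [ 0.  -0.3 -1.9] w 23.7 shares [-0.104  0.004  0.   ] turn -0.0 rows 0.6 j6 142.0
Fst [ 0.06791369 -0.24875441 -1.90866946] [-0.1330298   0.06552376  0.0270156 ]
```

Call:
step_arm --pt "-0.02 0 0 0 15" --pt "-0.04 0 0 0 15" --pt "-0.06 0 0 0 15" --pt "-0.08 0 0 0 15" --pt "-0.1 0 0 0 15" --pt "-0.1 0 0 0 15"

```text
time_s: 18.73
tcp_pos: [0.5677, 0.0104, 0.0799]
eef_rot: [180.0, -0.1, 75.3]
contact_force: [0.4, 3.9, -2.9]
gripper_width: 0.0234
gripper_force: 50.0
```

```bash
python3 -c "
from h import *
go((40,155,79.7),75.36);s=r.get_state();print('Fst',RZ.T@s['contact_force'],s['moment'])"
```

```text
t 18.73 TCPst [ 39.4 158.3  79.9] rot [ 1.80e+02 -1.00e-01  7.53e+01] F [ 0.4  3.9 -2.9] w 23.4 shares [-0.013  0.003  0.001] turn -0.001 rows 0.1 j6 145.0
Fst [-0.62082738  3.88047272 -2.92305536] [ 1.61466034 -0.1158772  -0.09211446]
```

Call:
step_arm --pt "-0.004 0 0 0 15" --pt "-0.008 0 0 0 15" --pt "-0.012 0 0 0 15" --pt "-0.012 0 0 0 15"

```text
time_s: 19.07
tcp_pos: [0.5679, 0.0102, 0.08]
eef_rot: [179.9, -0.3, 75.3]
contact_force: [-1.8, 17.2, -1.6]
gripper_width: 0.0237
gripper_force: 50.0
```

```bash
python3 -c "
from h import *
go((40,155,79.7),75.36);s=r.get_state();print('Fst',RZ.T@s['contact_force'],s['moment'])"
```

```text
t 19.07 TCPst [ 39.5 158.2  80. ] rot [179.9  -0.3  75.3] F [-1.8 17.2 -1.6] w 23.7 shares [-0.013  0.002  0.001] turn -0.0 rows 0.1 j6 145.0
Fst [-6.08123982 16.19642436 -1.56400347] [ 6.34694076  0.33712463 -0.2203695 ]
```

Call:
step_arm --pt "-0.004 0 0 0 15" --pt "-0.008 0 0 0 15" --pt "-0.012 0 0 0 15" --pt "-0.012 0 0 0 15" --pt "-0.012 0 0 0 15"

```text
time_s: 19.48
tcp_pos: [0.5679, 0.01, 0.0801]
eef_rot: [179.8, -0.5, 75.4]
contact_force: [-2.4, 31.4, -1.8]
gripper_width: 0.0237
gripper_force: 50.0
```

Run:
```python
from h import *
go((40,155,79.7),75.36);s=r.get_state();print('Fst',RZ.T@s['contact_force'],s['moment'])
a=eyes.capture('scene');b=eyes.capture('top');w=eyes.capture('wrist')
cv2.imwrite('pics/e.png',b[:,:,::-1])
```

```text
t 19.48 TCPst [ 39.7 158.   80.1] rot [179.8  -0.5  75.4] F [-2.4 31.4 -1.8] w 23.7 shares [-0.012  0.001  0.002] turn -0.0 rows 0.1 j6 145.0
Fst [-10.21921074  29.81487662  -1.83129648] [11.21610558  0.9056168  -0.34925373]
```

Hard stop at 30 N, well above the ball force, so it is probably the shoulder. Unload, release and retreat, then compare the grip with its start (home) position in the images.

Call:
step_arm --pt "0.02 0 0 0 15" --pt "0.023 0 0 0 15" --pt "0.023 0 0 0 15" --pt "0.023 0 0 0 50" --pt "0.023 0 0 0 50" --pt "0.023 0 0 0 50" --pt "0.023 0 0 0 50"

```text
time_s: 20.22
tcp_pos: [0.5676, 0.0097, 0.0799]
eef_rot: [180.0, 0.0, 75.3]
contact_force: [0.5, -0.3, 1.0]
gripper_width: 0.045
gripper_force: 0.0
```

Call:
step_arm --pt "0 0 -0.1 0 50" --pt "0.02 0 -0.25 0 50" --pt "0.15 0 -0.4 0 50" --pt "0.3 0 -0.5 0 50" --pt "0.45 0 -0.6 0 50" --pt "0.6 0 -0.6 0 50" --pt "0.75 0 -0.6 0 50" --pt "0.9 0 -0.6 0 50" --pt "1 0 -0.6 0 50" --pt "1 0 -0.6 0 50"

```text
time_s: 21.05
tcp_pos: [0.6315, 0.2565, 0.2285]
eef_rot: [-180.0, 0.0, 75.5]
contact_force: [-0.2, -0.8, 0.0]
gripper_width: 0.05
gripper_force: 0.0
```

```bash
python3 bar.py | grep -i -E 'now|theta' ; python3 prof.py | grep 0.419
python3 - <<'E'
from h import *
go((40,155,79.7),75.36)
for f in('top0','top_now','scene0','scene_now'):
    im=cv2.imread(f'pics/{f}.png');h=cv2.cvtColor(im,cv2.COLOR_BGR2HSV)
    m=cv2.inRange(h,(4,150,70),(17,255,255));c=(261,228) if 'top' in f else (286,215);z=np.zeros_like(m);cv2.circle(z,c,24,255,-1);m&=z
    k,l,st,ce=cv2.connectedComponentsWithStats(m);i=1+st[1:,4].argmax();q=np.argwhere(l==i)[:,::-1].astype(np.float32)
    print(f,st[i],ce[i].round(1),ST(onz(f.split('_')[0].rstrip('0'),[ce[i]],.1,)[0]).round(1),'angle',cv2.minAreaRect(q))
a=cv2.imread('pics/scene_now.png')[130:255,190:340];b=cv2.imread('pics/top_now.png')[190:270,230:326]
cv2.imwrite('pics/fin.png',np.hstack([cv2.resize(a,(400,333)),cv2.resize(b,(400,333))]))
E
```

```text
scene now [210.72771084 141.53253012] 415 pred mid [211.40291233 141.47365856]
top now [338.58695652 202.32125604] 414 pred mid [339.11625174 202.29783839]
[142.6877313    3.58003034 123.20037779] theta -0.04496057141624324 r 245.2272446520261
[105.11934856   0.67021165 229.05772219] theta 0.4134136966587633 r 248.9402099712623
scene 0.419 edges -3.25 2.5 dtheta med -0.014 iqr [-0.0209 -0.002 ] expected halfwidth 3.44
top 0.419 edges -2.75 3.0 dtheta med 0.0027 iqr [0.0013 0.0041] expected halfwidth 1.34
t 21.15 TCPst [ 38.9 408.9 228.9] rot [-1.80e+02  1.00e-01  7.54e+01] F [ 0.3 -0.4  0.4] w 50.1 shares [-1.015  0.003  0.598] turn 0.001 rows 7.1 j6 127.0
top0 [251 222  22  13 203] [261.2 227.8] [ 37.8 153.5 100. ] angle ((261.20587158203125, 227.82351684570312), (20.716861724853516, 9.761872291564941), 12.52880859375)
top_now [251 222  22  13 207] [261.2 227.9] [ 37.7 153.7 100. ] angle ((261.0764465332031, 227.90586853027344), (20.933792114257812, 9.978801727294922), 12.528807640075684)
scene0 [275 204  22  23 235] [285.5 214.3] [ 44.6 159.1 100. ] angle ((284.6163330078125, 214.9133758544922), (22.374399185180664, 13.57943058013916), 39.28940963745117)
scene_now [274 204  23  24 267] [285.4 215. ] [ 46.2 160.5 100. ] angle ((284.8852233886719, 215.2376708984375), (23.1746768951416, 13.827983856201172), 39.80556869506836)
```

The grip matches its home position to about 0.3 mm in top and within 1 px in scene. The tray reads about 0.415 rad and the arm is clear. Handing in.

```bash
python3 -c "
from plant import workorder
print(workorder.close_job())"
```

```text
the job is handed in; nothing more can be done
None
```

The job is handed in: by camera the pin is back at its home position within about 0.3 mm, the tray is at about 0.415 rad, and the arm is clear of everything; no verdict came back.

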